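# Screw home the lashing eye of a fossil carrier board

### The arm

A 6-joint arm with a two-finger parallel gripper is mounted at the origin on the work surface. World frame = base frame: x ahead of the robot, y to its left, z up, the work surface at z = 0. Lengths are in m, angles in rad, forces in N, time in s.
With the tool pointing down it reaches from about 0.4 to 0.825 m from the base axis. Payload 7 kg.
Tool frame: the origin (TCP) lies at the very end of the fingers, on their centre line; the grasp point (between the pads) lies 19 mm behind it; y points along the fingers, z is the direction in which the jaws open and shut, and the axes are right-handed (so a half turn about y gives the same grasp; the last joint's range is limited). The gripper opens to 88 mm and grips with 3 to 60 N. Pads are 19 mm wide; open, the fingers measure 130 mm over their backs; the gripper's body (78 mm by 193 mm) begins 47 mm behind the grasp point.
Start: joints at [-1.01, 0.359, 0.012, 0, -1.224, -0.288], TCP at [0.182, -0.65, 0.227] pointing down, gripper open.
Joint ranges: [-3.07, 3.07], [-1.43, 2.12], [-1.02, 1.25], [-3.03, 1.67], [-3.05, -0], [-3.03, 3.03]. Speed limits (rad/s): [2.39, 2.39, 3.01, 3.14, 3.14, 3.14].

### API

Orientations are given as [roll, pitch, yaw] about the fixed x, y, z axes, in that order (R = Rz(yaw) Ry(pitch) Rx(roll)).
In Python, from station import get_state, grab_frame, job_done, regions_of gives the robot as it stands.
- The arm moves only by the tool drive_tool, never from a script. Its argument "rows" is a list of rows, each a list of 3 entries, a list of its own where there are three numbers: the shift along the world's x, y, z as a fraction of full scale, then the turn about the world's z as a fraction of full scale, then the opening, from 0 (shut) to 1 (fully open). A call has 1 to 12 rows; each row is the pose to reach, as a shift and turn from the pose commanded when the call began; what a row does not reach only later rows make up. Full scale, the value 1, is 30 cm for a shift and 90 degrees for a turn. A row lasts 1/10 s, in which the tool goes at most 50 mm and 8.59 degrees, less where a joint would pass 70% of its speed; a pose out of reach is approached as far as the arm can. A call with a number of a shift or a turn outside -1 to 1 is refused whole. A call with a gripper value outside its range is refused whole. The fingers move at their own pace and stop on an object; "newtons" is the grip in N (left out, the last holds). Time passes only in rows, so rows that repeat a pose let the fingers close. It gives the time, the measured TCP pose, the force and the opening at its end, in the units of the state.
- get_state(): the state, without advancing time (a new reading comes with each control period).
- grab_frame(name): name is "side" or "top" or "wrist"; returns a dict with "img" (400x640x3 uint8, blue, green, red), "fx", "fy", "cx", "cy" (pixels), "T" (4x4, takes a point from camera to world coordinates); the wrist camera has in their place "hand_eye" (4x4, takes a point from camera to tool coordinates, whose origin is the TCP and whose axes are the tool frame's). Camera axes: x right, y down, z forward; pixel columns grow to the right and rows downward; lengths in m; the calibration is good to about 2 mm. A picture is of the moment at which its call begins: read the wrist's pose just before it. There is no depth.
- job_done(): hands the job in, once; it reports no verdict.
Trained networks look in a picture, given as the dict that the camera call returned (one of the last four; its "shot" number tells which), for a name from the list of things; names that differ only in an ending like _2 or _b are one class to them, and where a whole thing is asked for, a point or a joint stands for the part that bears it (a point fixed in the world has none). Each returns a list of dicts, best first, with "confidence" (0 to 1); they miss things now and then, are a little off and sometimes report something else, mostly with a low value. They report only what shows in the picture. A call takes as long as a camera call. They do not tell look-alikes from the thing itself.
- regions_of(picture, thing): "pixels" (400x640 bool, what is visible of it) and "box" ([left, top, right, bottom] in pixels, round what is visible of it).
The state is a dict: "t": time; "q": joint angles; "qd": joint speeds; "joint_efforts": joint torques, N m; "eef_pos": TCP position; "ee_rot": TCP orientation; "force": force on the tool from outside, world axes, zero at the start; "moment": the same for the moment, N m; "width": finger opening in m.
Only numpy, scipy, OpenCV 4.12 (cv2) and the standard library are available. Lean on these libraries where they do the work, as an engineer would, in place of code of your own. Each camera call takes 0.05 s, during which the arm holds its last target. There are 200 camera calls.

### The job

The yellow screw eye on the fossil's carrier board still needs its last part-turn before the tooth can be strapped down. Put the steel bar through its loop and turn it clockwise with the bar until the shoulder is fully home on its washer and pulled up snug, firm but never forced, without the fingers touching the eye. Then draw the bar out and lay it back in the notches of its wooden rest, leaving the tooth and everything else on the desk where it is.

Things in the scene. Friction and masses are not known exactly. Their poses are not given: they have to be found in the camera images.
- eye: Yellow shouldered screw eye, upright at one of the board's two corners nearer the robot (grey eyes at the other corners are home). Origin: centre of the underside of its shoulder (disc 22 mm across, 5 mm thick); z up along the screw, x along the axis of the loop's hole. Ring of 8 mm round wire, 16 mm inside, 32 mm outside diameter, on a 9 mm neck; top 45 mm above the origin.
- eye_loop (a point): Centre of the hole of the yellow eye's ring, 29 mm above the origin of eye, same axes, about 61 mm above the desk. The 12 mm bar lies in the 16 mm hole with play: from the hole's axis it swings about 0.6 rad to either side, seen from above, before it bears on the ring and turns it. Either end of the hole may be used.
- eye_top (a point): Top of the yellow eye, on its axis. Right-hand thread in a T-nut, 1.25 mm lead: clockwise from above, 0.4 to 1.1 rad to go; it stays where left and turns at about 0.1 N m. The angle at which the shoulder lands differs each time and cannot be seen: it is felt as a steep rise, some 7 N m per rad of bar. Snug is about 0.6 N m on the eye (8 N at 75 mm along the bar); over about 1.1 N m it is forced.
- board: Plywood carrier board 320 x 300 mm, fixed. Origin: centre of its underside, on the desk; z up, x away from the robot at yaw 0. Top face at z = 30 mm; the yellow eye stands on a steel washer 30 mm across, 2 mm thick, so its origin is at z = 32 mm here when home. Near eyes at x = -120, y = +-115 mm, far eyes at x = 130, y = +-115 mm; grey eyes are 77 mm high over the desk.
- bar: Loose round steel turning bar, 12 mm diameter, 200 mm long with round ends, about 0.17 kg, with a red band round its middle (30 mm long). Origin: its middle, on the axis; x along the bar. Both ends are alike.
- rest: Light wooden tool rest, fixed, base 130 x 64 x 8 mm with two notched cheeks 12 mm thick at x = -52 and +52 mm; the bar lies along x in the two notches (19 mm wide, floor 32 mm above the desk, cheek tops about 52 mm). Origin: centre of the underside; z up. With the bar lying in place its axis is 38 mm above the desk; between the cheeks there is room for the fingers.
- molar: Fossil mammoth molar, brown, about 135 x 85 x 75 mm, 0.95 kg, loose on the foam pad of the board; top about 113 mm above the desk. Origin: centre of its underside. Not to be moved.
- brush: Dust brush with purple handle, 190 mm long, 16 mm thick, loose bystander; origin under its middle, x along it.
- pick: Wooden-handled steel pick, 175 mm long, 7 mm thick, loose bystander; origin under the handle's middle, x along it.
- jar: Amber jar, 60 mm diameter, 85 mm high, loose bystander; origin under its centre.
- bottle: White bottle, 54 mm diameter, 130 mm high, loose bystander; origin under its centre.
- tray: White divided tray 130 x 100 x 28 mm with two bone shards, loose bystander; origin under its centre.
- caliper: Steel caliper, 210 mm long, 12 mm high, loose bystander; origin under the beam's middle, x along it.
There are look-alikes about, which are no part of the job. Several things have the shape of the bar; the one meant has the colours described above. Several things have the shape of the rest; the one meant has the colours described above.

How it is judged:
By the outcome, as a careful person would: the job done as asked, in the order asked, and still so for the second after the job is handed in, with the robot touching nothing.
It also fails if it takes over 72 s, if anything falls off the work surface, if the arm or the gripper's body presses on something with over 40 N, if the wrist force passes 120 N, or if a joint passes its speed limit or range.

## Working session

There is one attempt and no reset: what is moved stays moved. The work goes in short steps, Python scripts to look and compute and a tool call to move; the robot and the scene stay as the last step left them, time stands still between calls to the robot, and variables do not carry over. Pictures are saved under pics/ and viewed, about 8 in all and at most 12, crops included, and the job is handed in when it is done.

Besides the shell and the picture viewer there is one more tool, called after "Call:" in YAML: its name, and indented under it one key for each argument. drive_tool: Moves the arm, as the interface text tells. Its arguments: {"type":"object","properties":{"rows":{"type":"array"},"newtons":{"type":"number"}},"required":["rows"]}

```bash
mkdir -p pics; ls; python3 - <<'E'
from station import *
import cv2,numpy as np
s=get_state();print({k:np.round(v,3) for k,v in s.items()})
for n in("top","side"):
    f=grab_frame(n);cv2.imwrite(f"pics/{n}0.png",f["img"]);print(n,f["fx"],f["cx"],f["cy"],np.round(f["T"],3).tolist())
    for th in("bar","rest","eye","molar"):
        for r in regions_of(f,th):print(th,round(r["confidence"],2),r["box"])
E
```

```text
pics
{'t': np.float64(0.0), 'q': array([-1.01 ,  0.359,  0.011, -0.   , -1.224, -0.288]), 'qd': array([ 0.001, -0.   ,  0.001,  0.   ,  0.003,  0.001]), 'joint_efforts': array([-2.0000e-03, -5.8271e+01,  2.9306e+01,  6.9970e+00,  7.0000e-03,
       -0.0000e+00]), 'eef_pos': array([ 0.182, -0.65 ,  0.226]), 'ee_rot': array([-1.569,  0.   ,  0.273]), 'force': array([ 0.131, -0.718,  0.461]), 'moment': array([-0.028,  0.012,  0.004]), 'width': np.float64(0.088)}
top 389.57578083589914 322.3874401601859 206.74950536798602 [[-0.008, -0.995, 0.1, 0.393], [-1.0, 0.009, 0.004, -0.065], [-0.005, -0.1, -0.995, 1.117], [0.0, 0.0, 0.0, 1.0]]
bar 0.88 [149.8, 282.5, 216.5, 313.5]
bar 0.67 [286.2, 113.6, 338.4, 150.3]
bar 0.52 [171.4, 183.6, 194.1, 246.3]
bar 0.46 [428.3, 120.4, 460.1, 147.8]
bar 0.4 [408.7, 230.4, 458.5, 282.7]
bar 0.3 [402.0, 152.5, 445.3, 184.6]
rest 0.95 [228.6, 239.8, 261.4, 284.4]
rest 0.9 [164.7, 192.0, 198.9, 237.3]
rest 0.63 [409.1, 231.6, 459.1, 282.4]
eye 0.55 [349.9, 183.0, 357.2, 193.5]
molar 0.9 [284.4, 113.5, 339.0, 151.7]
side 494.45001427143393 322.80529903288806 203.63071107709757 [[-0.753, -0.482, 0.448, -0.225], [-0.658, 0.558, -0.506, 0.745], [-0.006, -0.676, -0.737, 1.294], [0.0, 0.0, 0.0, 1.0]]
bar 0.86 [262.8, 333.2, 323.0, 363.8]
bar 0.65 [205.9, 282.1, 263.6, 305.8]
rest 0.74 [288.8, 266.5, 333.5, 303.0]
rest 0.63 [215.5, 282.3, 259.3, 319.3]
eye 0.49 [322.2, 188.5, 326.2, 201.0]
molar 0.78 [253.0, 176.4, 291.3, 205.6]
```

```bash
python3 - <<'E'
import cv2
i=cv2.imread("pics/top0.png")[90:330,130:480];cv2.imwrite("pics/a.png",cv2.resize(i,(800,549),interpolation=cv2.INTER_CUBIC))
E
```

```text
(no output)
```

View pics/a.png

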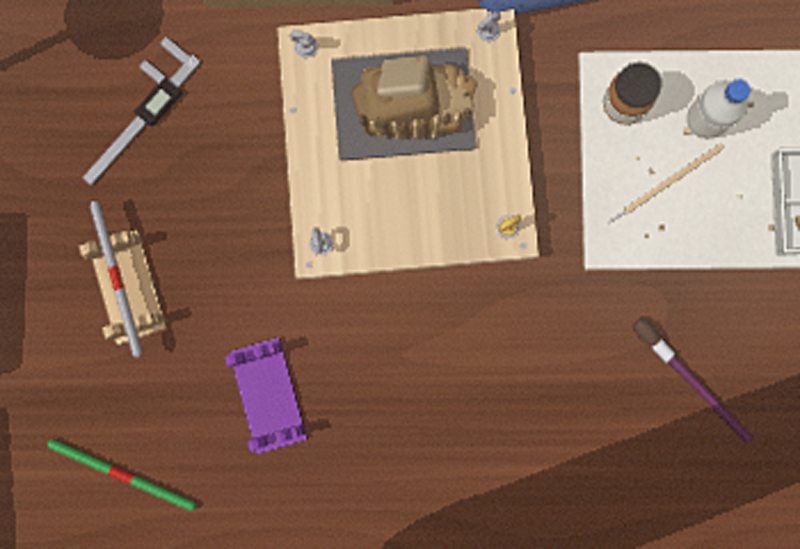

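The top view shows the steel bar with its red band at full-frame (179,212), lying in the wooden rest. The yellow eye is at (353,189), on the board's near-right corner. The purple rest and green bar are the look-alikes.

```bash
cat >h.py <<'E'
from station import *
import cv2,numpy as np
from scipy.spatial.transform import Rotation as R
def camT(f,s=None):
    if "T" in f: return np.array(f["T"])
    T=np.eye(4);T[:3,:3]=R.from_euler("xyz",s["ee_rot"]).as_matrix();T[:3,3]=s["eef_pos"]
    return T@np.array(f["hand_eye"])
def ray(f,T,uv,z):
    d=T[:3,:3]@np.array([(uv[0]-f["cx"])/f["fx"],(uv[1]-f["cy"])/f["fy"],1])
    return T[:3,3]+d*(z-T[2,3])/d[2]
def proj(f,T,p):
    c=np.linalg.inv(T)@np.append(p,1);return np.array([f["fx"]*c[0]/c[2]+f["cx"],f["fy"]*c[1]/c[2]+f["cy"]])
def axis(m):
    ys,xs=np.nonzero(m);r=cv2.minAreaRect(np.float32(np.c_[xs,ys]));b=cv2.boxPoints(r)
    if np.linalg.norm(b[0]-b[1])<np.linalg.norm(b[1]-b[2]): return (b[0]+b[1])/2,(b[2]+b[3])/2
    return (b[1]+b[2])/2,(b[3]+b[0])/2
E
python3 - <<'E'
from h import *
f=grab_frame("top");T=camT(f)
hsv=cv2.cvtColor(f["img"],cv2.COLOR_BGR2HSV)
def c(m):
    ys,xs=np.nonzero(m);return xs.mean(),ys.mean(),len(xs)
def win(m,a):
    o=np.zeros_like(m);o[a[1]:a[3],a[0]:a[2]]=m[a[1]:a[3],a[0]:a[2]];return o
h,s,v=[hsv[...,i].astype(int) for i in range(3)]
m=c(win(((h<8)|(h>172))&(s>170)&(v>110),(165,195,195,230)));print("band",m,ray(f,T,m,.038))
m=c(win((h>20)&(h<35)&(s>120)&(v>110),(340,175,365,200)));print("eye",m,ray(f,T,m,.055))
for uv in((172,179.7),(190,245)):print("end",ray(f,T,uv,.038))
for r in regions_of(f,"bar"):
    if 160<r["box"][0]<180:
        a,b=axis(r["pixels"]);print(a,b,ray(f,T,a,.038),ray(f,T,b,.038))
for n,uv in dict(TL=(279,27),TR=(513,10),BR=(538,256),BL=(297,277)).items():
    print(n,ray(f,T,(130+uv[0]/2.286,90+uv[1]/2.286),.03))
f=grab_frame("side");T=camT(f)
for n,k,z in(("bar",1,.038),("eye",0,.055)):
    for r in regions_of(f,n):
        b=r["box"];print(n,b,ray(f,T,((b[0]+b[2])/2,(b[1]+b[3])/2),z))
        if n=="bar":a,b=axis(r["pixels"]);print(ray(f,T,a,.038),ray(f,T,b,.038))
E
```

```text
band (np.float64(180.15625), np.float64(211.40625), 32) [0.49195677 0.3360147  0.038     ]
eye (np.float64(352.05405405405406), np.float64(188.24324324324326), 37) [ 0.55022414 -0.14230225  0.055     ]
end [0.5815585  0.36147584 0.038     ]
end [0.39859581 0.30616918 0.038     ]
[171.17813 177.94975] [189.89554 244.31151] [0.58655792 0.36393993 0.038     ] [0.40049067 0.30650658 0.038     ]
TL [0.80824393 0.14017925 0.03      ]
TR [ 0.82736735 -0.15527354  0.03      ]
BR [ 0.51464961 -0.18077796  0.03      ]
BL [0.49137778 0.11502388 0.03      ]
bar [258.7, 334.0, 322.6, 364.9] [0.25068637 0.34428182 0.038     ]
[0.2020996  0.25658173 0.038     ] [0.27926379 0.42914528 0.038     ]
bar [203.2, 284.4, 266.0, 309.2] [0.4896437  0.33258932 0.038     ]
[0.58571894 0.3639111  0.038     ] [0.39870528 0.30558699 0.038     ]
eye [320.6, 190.9, 326.4, 202.4] [ 0.54708767 -0.13168887  0.055     ]
```

Call:
drive_tool:
  rows:
    - [[0.6,1.0,0.1],0,1]
    - [[0.6,1.0,0.1],0,1]
    - [[0.6,1.0,0.1],0,1]
    - [[0.6,1.0,0.1],0,1]
    - [[0.6,1.0,0.1],0,1]
    - [[0.6,1.0,0.1],0,1]
    - [[0.6,1.0,0.1],0,1]
    - [[0.6,1.0,0.1],0,1]

```text
t: 1.55
eef_pos: [0.3646, -0.3464, 0.2579]
ee_rot: [-1.572, -0.003, 0.278]
force: [-0.8, -0.9, 0.1]
width: 0.0878
```

Call:
drive_tool:
  rows:
    - [[0.5,0.7,0],0,1]
    - [[0.5,0.7,0],0,1]
    - [[0.5,0.7,0],0,1]
    - [[0.5,0.7,0],0,1]
    - [[0.5,0.7,0],0,1]
    - [[0.5,0.7,0],0,1]
    - [[0.5,0.7,0],0,1]

```text
t: 2.25
eef_pos: [0.5126, -0.1389, 0.2562]
ee_rot: [-1.571, 0.001, 0.275]
force: [-0.7, 0.1, -0.2]
width: 0.0877
```

```bash
python3 - <<'E'
from h import *
s=get_state();f=grab_frame("wrist");T=camT(f,s)
print(s["t"],s["eef_pos"],s["ee_rot"],np.round(f["hand_eye"],3).tolist(),f["fx"])
print(np.round(T,3),proj(f,T,[.55,-.143,.061]))
for r in regions_of(f,"eye"):print(r["confidence"],r["box"])
cv2.imwrite("pics/w1.png",f["img"])
E
```

```text
2.25 [ 0.51255752 -0.13890888  0.2562174 ] [-1.57068262e+00  6.23414777e-04  2.75282650e-01] [[0.0, 0.96, 0.279, -0.075], [-0.001, -0.279, 0.96, -0.159], [1.0, -0.0, 0.001, -0.0], [0.0, 0.0, 0.0, 1.0]] 328.26363328166667
[[-0.272  0.924  0.268  0.44 ]
 [ 0.962  0.261  0.077 -0.16 ]
 [ 0.001  0.278 -0.96   0.415]
 [ 0.     0.     0.     1.   ]] [305.18034141 200.49780425]
0.82 [293.1, 188.4, 320.0, 212.5]
0.52 [164.2, 0.2, 207.2, 58.5]
0.36 [301.1, 298.1, 414.3, 326.3]
```

View pics/w1.png

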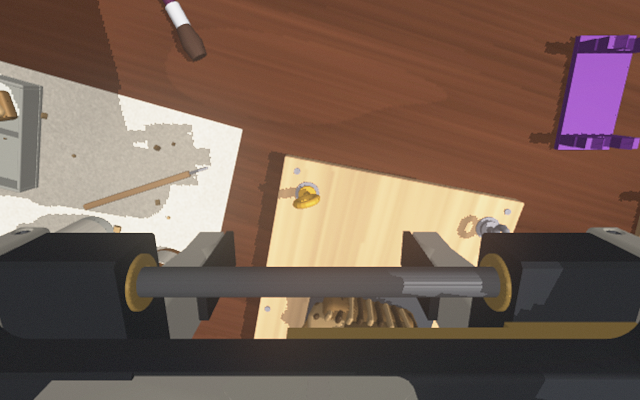

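The wrist view shows the yellow eye at about (306,198). I'll zoom in and fit its ring model for position and yaw.

```bash
cat >>h.py <<'E'
def eyepts(x,y,psi,z0=.0325):
    a,b=np.meshgrid(np.linspace(0,2*np.pi,60),np.linspace(0,2*np.pi,16));a=a.ravel();b=b.ravel()
    r=.012+.004*np.cos(b)
    ring=np.c_[.004*np.sin(b),r*np.cos(a),.029+r*np.sin(a)]
    t=np.linspace(0,2*np.pi,40)
    disc=np.vstack([np.c_[q*np.cos(t),q*np.sin(t),0*t+h] for q in(.011,.0055) for h in(0.,.005)])
    p=np.vstack([ring,disc]);c,s=np.cos(psi),np.sin(psi)
    return ring@np.array([[c,s,0],[-s,c,0],[0,0,1]])+[x,y,z0],disc@np.array([[c,s,0],[-s,c,0],[0,0,1]])+[x,y,z0]
def eyemask(f,T,x,y,psi,S=6,box=None,disc=True):
    u0,v0,w,h=box;m=np.zeros((h*S,w*S),np.uint8)
    C=np.linalg.inv(T)
    def pr(P):
        c=P@C[:3,:3].T+C[:3,3];return ((np.c_[f["fx"]*c[:,0]/c[:,2]+f["cx"],f["fy"]*c[:,1]/c[:,2]+f["cy"]]+.5-[u0,v0])*S)
    rg,dc=eyepts(x,y,psi)
    q=pr(rg).reshape(16,60,2)
    for i in range(60):
        cv2.fillConvexPoly(m,cv2.convexHull(np.int32(np.vstack([q[:,i],q[:,(i+1)%60]]))),1)
    if disc:cv2.fillConvexPoly(m,cv2.convexHull(np.int32(pr(dc)[:80])),1)
    return cv2.resize(m.astype(np.float32),(w,h),interpolation=cv2.INTER_AREA)
def fiteye(f,T,guess,disc=True):
    from scipy.optimize import minimize
    u,v=proj(f,T,[*guess,.058]);k=int(f["fx"]*.06/np.linalg.norm(T[:3,3]-[*guess,.058]))
    box=(int(u)-k,int(v)-k,2*k,2*k)
    im=f["img"][box[1]:box[1]+2*k,box[0]:box[0]+2*k];hsv=cv2.cvtColor(im,cv2.COLOR_BGR2HSV)
    obs=((hsv[...,0]>17)&(hsv[...,0]<36)&(hsv[...,1]>140)).astype(np.float32)
    cost=lambda p:float(((eyemask(f,T,guess[0]+p[0]/100,guess[1]+p[1]/100,p[2],box=box,disc=disc)-obs)**2).sum())
    out=[]
    for a in np.arange(-1.5,1.6,.4):
        r=minimize(cost,[0,0,a],method="Nelder-Mead",options=dict(initial_simplex=[[0,0,a],[.6,0,a],[0,.6,a],[0,0,a+.3]]))
        out.append((r.fun,guess[0]+r.x[0]/100,guess[1]+r.x[1]/100,(r.x[2]+np.pi/2)%np.pi-np.pi/2))
    return sorted(out),obs,im
E
python3 - <<'E'
from h import *
s=get_state();f=grab_frame("wrist");T=camT(f,s)
for d in(True,False):
    o,obs,im=fiteye(f,T,(.55,-.143),d);print(d,obs.sum(),np.round(o[:4],4).tolist())
V=np.hstack([im,cv2.cvtColor(np.uint8(obs*255),cv2.COLOR_GRAY2BGR)])
cv2.imwrite("pics/w2.png",cv2.resize(V,(800,400),interpolation=cv2.INTER_NEAREST))
E
```

```text
True 399.0 [[33.7616, 0.5498, -0.1417, 0.5791], [33.9406, 0.5496, -0.1418, 0.5775], [33.9877, 0.5498, -0.1417, 0.581], [34.1489, 0.5497, -0.1417, 0.5907]]
False 399.0 [[120.4738, 0.5487, -0.1419, 0.6079], [120.5131, 0.5487, -0.1418, 0.6275], [120.9383, 0.5488, -0.1418, 0.6152], [121.0988, 0.5487, -0.1418, 0.6159]]
```

View pics/w2.png

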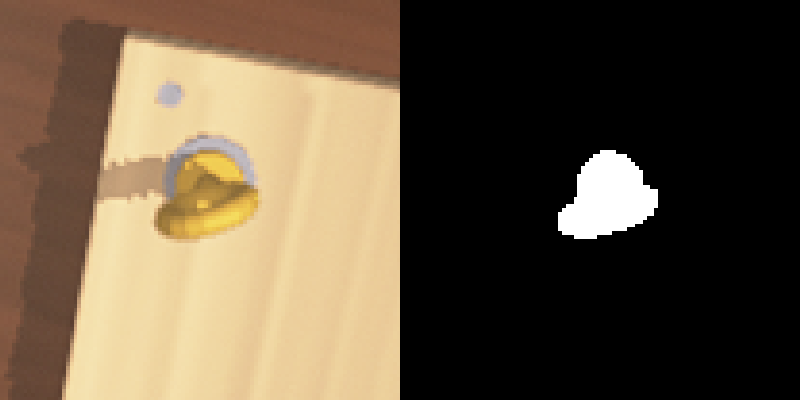

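Call:
drive_tool:
  rows:
    - [[0,1,0],1,1]
    - [[0,1,0],1,1]
    - [[0,1,0],1,1]
    - [[0,1,0],1,1]
    - [[0,1,0],1,1]
    - [[0,1,0],1,1]
    - [[0,1,0],1,1]
    - [[0,1,0],1,1]
    - [[0,1,0],1,1]
    - [[0,1,0],1,1]
    - [[0,1,0],1,1]

```text
t: 3.5
eef_pos: [0.5119, 0.1584, 0.2568]
ee_rot: [-1.571, -0.0, 1.847]
force: [-0.9, 0.0, -0.4]
width: 0.0875
```

Call:
drive_tool:
  rows:
    - [[-0.06,0.58,-0.2],1,1]
    - [[-0.06,0.58,-0.2],1,1]
    - [[-0.06,0.58,-0.2],1,1]
    - [[-0.06,0.58,-0.2],1,1]
    - [[-0.06,0.58,-0.2],1,1]
    - [[-0.06,0.58,-0.2],1,1]
    - [[-0.06,0.58,-0.2],1,1]
    - [[-0.06,0.58,-0.2],1,1]
    - [[-0.06,0.58,-0.2],1,1]
    - [[-0.06,0.58,-0.2],1,1]
    - [[-0.06,0.58,-0.2],1,1]
    - [[-0.06,0.58,-0.2],1,1]

```text
t: 4.7
eef_pos: [0.4945, 0.3325, 0.1968]
ee_rot: [-1.571, 0.0, -2.87]
force: [0.0, 0.1, -0.3]
width: 0.0876
```

```bash
cat >w.py <<'E'
from h import *
import sys
s=get_state();f=grab_frame("wrist");T=camT(f,s)
print(s["t"],np.round(s["q"],2),s["eef_pos"],s["ee_rot"])
z=float(sys.argv[2])
for r in regions_of(f,"bar"):
    a,b=axis(r["pixels"]);A,B=ray(f,T,a,z),ray(f,T,b,z);print("bar",r["confidence"],r["box"],A,B,"yaw",np.arctan2(*(A-B)[1::-1]))
cv2.imwrite(sys.argv[1],f["img"])
E
python3 w.py pics/w3.png .038
```

```text
4.7 [ 0.92  0.25 -0.21  0.   -1.11  0.92] [0.49448612 0.33247198 0.19683415] [-1.57088881e+00  2.33512354e-04 -2.86984534e+00]
bar 0.88 [211.5, 313.8, 255.9, 337.4] [0.31083779 0.40647893 0.038     ] [0.28747335 0.35460382 0.038     ] yaw 1.1476115147805348
bar 0.58 [304.3, 75.7, 319.7, 265.9] [0.58433771 0.36561045 0.038     ] [0.40137296 0.30846404 0.038     ] yaw 0.30273510667749526
```

View pics/w3.png

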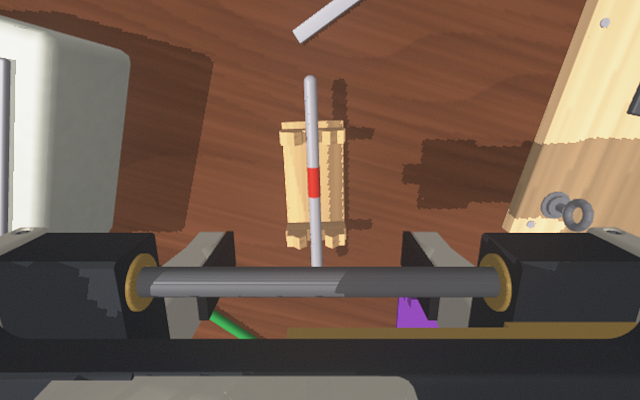

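Call:
drive_tool:
  rows:
    - [[-0.01,0.007,-0.15],0.02,1]
    - [[-0.01,0.007,-0.3],0.02,1]
    - [[-0.01,0.007,-0.42],0.02,1]
    - [[-0.01,0.007,-0.52],0.02,1]
    - [[-0.01,0.007,-0.59],0.02,1]
    - [[-0.01,0.007,-0.59],0.02,1]
    - [[-0.01,0.007,-0.59],0.02,0.05]
    - [[-0.01,0.007,-0.59],0.02,0.05]
    - [[-0.01,0.007,-0.59],0.02,0.05]
    - [[-0.01,0.007,-0.59],0.02,0.05]
    - [[-0.01,0.007,-0.59],0.02,0.05]
    - [[-0.01,0.007,-0.59],0.02,0.05]
  newtons: 55

```text
t: 6.0
eef_pos: [0.4909, 0.3362, 0.02]
ee_rot: [-1.571, 0.001, -2.837]
force: [0.0, -0.4, -0.5]
width: 0.0455
```

Call:
drive_tool:
  rows:
    - [[0,0,0],0,0]
    - [[0,0,0],0,0]
    - [[0,0,0],0,0]
    - [[0,0,0],0,0]
    - [[0,0,0],0,0]
    - [[0,0,0],0,0]
    - [[0,0,0],0,0]
  newtons: 55

```text
t: 6.7
eef_pos: [0.4908, 0.336, 0.0195]
ee_rot: [-1.571, -0.0, -2.837]
force: [0.1, -0.7, 0.3]
width: 0.0103
```

Call:
drive_tool:
  rows:
    - [[0,0,0.03],0,0]
    - [[0,0,0.1],0,0]
    - [[0,0,0.25],0,0]
    - [[0,0,0.4],0,0]
    - [[0,0,0.55],0,0]
    - [[0,0,0.6],0,0]
    - [[0,0,0.6],0,0]
    - [[0,0,0.6],0,0]

```text
t: 7.5
eef_pos: [0.4903, 0.3357, 0.1993]
ee_rot: [-1.571, -0.001, -2.838]
force: [-0.5, 0.2, -2.6]
width: 0.0105
```

```bash
python3 w.py pics/w4.png .219; python3 -c "
from station import *;print(get_state())"
```

```text
7.5 [ 0.93  0.25 -0.21 -0.   -1.11  0.95] [0.49027473 0.33573785 0.19932595] [-1.57122602e+00 -5.11543508e-04 -2.83769374e+00]
bar 0.66 [302.5, 39.4, 332.9, 327.3] [0.5844523  0.36509921 0.219     ] [0.457809   0.32536127 0.219     ] yaw 0.3040492290488715
{'t': 7.6, 'q': array([ 9.28687528e-01,  2.48074265e-01, -2.12008687e-01, -5.74738165e-04,
       -1.11342496e+00,  9.46320084e-01]), 'qd': array([-0.00044108,  0.01098911, -0.0002679 ,  0.00190433, -0.00049195,
       -0.00063422]), 'joint_efforts': array([ 2.58819768e-03, -5.03498805e+01,  2.91860247e+01,  6.97455481e+00,
        8.55034729e-02,  1.61172579e-05]), 'eef_pos': array([0.49003816, 0.33534703, 0.19799612]), 'ee_rot': array([-1.56962868e+00, -2.50096902e-03, -2.83763733e+00]), 'force': array([ 0.05454822, -0.5229575 , -1.60903441]), 'moment': array([-0.09387311,  0.04675306,  0.00045734]), 'width': 0.010338803061776897}
```

View pics/w4.png

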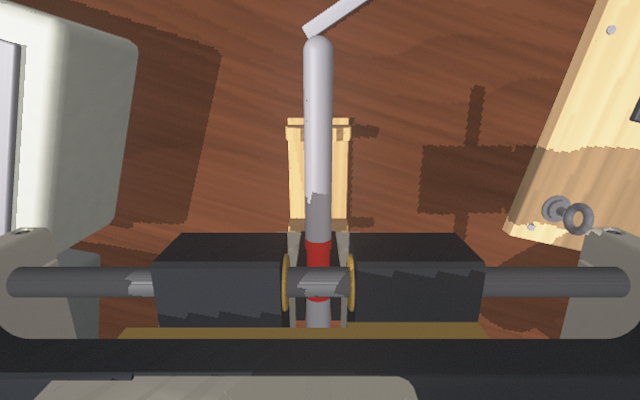

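Call:
drive_tool:
  rows:
    - [[-0.1,-1,0],0.08,0]
    - [[-0.1,-1,0],0.08,0]
    - [[-0.1,-1,0],0.08,0]
    - [[-0.1,-1,0],0.08,0]
    - [[-0.1,-1,0],0.08,0]
    - [[-0.1,-1,0],0.08,0]
    - [[-0.1,-1,0],0.08,0]

```text
t: 8.3
eef_pos: [0.4585, 0.0314, 0.1982]
ee_rot: [-1.571, -0.004, -2.716]
force: [0.3, 0.7, -1.2]
width: 0.0108
```

Call:
drive_tool:
  rows:
    - [[-0.053,-0.82,0],0.096,0]
    - [[-0.053,-0.82,0],0.096,0]
    - [[-0.053,-0.82,0],0.096,0]
    - [[-0.053,-0.82,0],0.096,0]
    - [[-0.053,-0.82,-0.1],0.096,0]
    - [[-0.053,-0.82,-0.25],0.096,0]
    - [[-0.053,-0.82,-0.3],0.096,0]
    - [[-0.053,-0.82,-0.3],0.096,0]
    - [[-0.053,-0.82,-0.3],0.096,0]

```text
t: 9.2
eef_pos: [0.4449, -0.2099, 0.1093]
ee_rot: [-1.571, -0.002, -2.56]
force: [1.3, 0.4, -1.5]
width: 0.0105
```

```bash
python3 w.py pics/w5.png .129; python3 - <<'E'
from h import *
s=get_state();f=grab_frame("wrist");T=camT(f,s)
o,obs,im=fiteye(f,T,(.55,-.142));print(obs.sum(),np.round(o[:3],4).tolist())
E
```

```text
9.2 [-0.04  0.17 -0.54  0.   -0.86  2.19] [ 0.44494216 -0.20992651  0.1093024 ] [-1.57146151e+00 -1.59718899e-03 -2.56049648e+00]
bar 0.92 [301.2, 39.1, 331.8, 327.5] [ 0.52736883 -0.15577654  0.129     ] [ 0.41593779 -0.22891336  0.129     ] yaw 0.5808202966014849Traceback (most recent call last):
  File "<stdin>", line 3, in <module>
  File "h.py", line 40, in fiteye
    im=f["img"][box[1]:box[1]+2*k,box[0]:box[0]+2*k];hsv=cv2.cvtColor(im,cv2.COLOR_BGR2HSV)
                                                         ~~~~~~~~~~~~^^^^^^^^^^^^^^^^^^^^^^
cv2.error: OpenCV(4.12.0) /io/opencv/modules/imgproc/src/color.cpp:199: error: (-215:Assertion failed) !_src.empty() in function 'cvtColor'
```

View pics/w5.png

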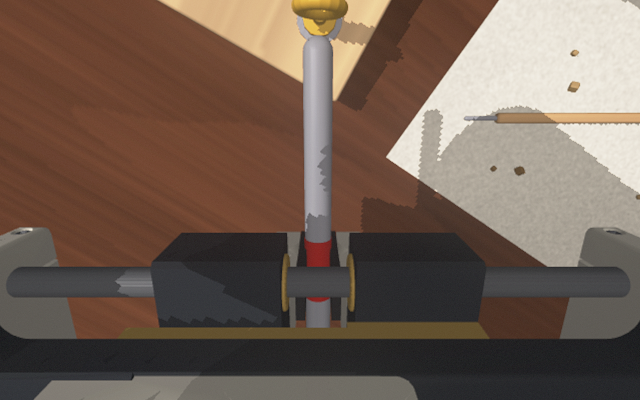

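Call:
drive_tool:
  rows:
    - [[0,0,-0.1],0,0]
    - [[0,0,-0.18],0,0]
    - [[0,0,-0.227],0,0]
    - [[0,0,-0.227],0,0]
    - [[0,0,-0.227],0,0]

```text
t: 9.85
eef_pos: [0.4459, -0.2098, 0.0425]
ee_rot: [-1.57, 0.001, -2.56]
force: [-0.5, 0.4, -1.5]
width: 0.0103
```

```bash
python3 - <<'E'
from h import *
s=get_state();f=grab_frame("wrist");T=camT(f,s)
print(s["t"],s["eef_pos"],s["ee_rot"],s["force"],f["cx"])
hsv=cv2.cvtColor(f["img"],cv2.COLOR_BGR2HSV)
m=((hsv[...,0]>17)&(hsv[...,0]<36)&(hsv[...,1]>140)&(hsv[...,2]>80));m[90:]=0;m[:,:270]=0;m[:,370:]=0
m=m.astype(np.uint8)
for v in range(0,45,4):
    x=np.nonzero(m[v])[0]
    if len(x):print(v,x.min(),x.max(),(x.min()+x.max())/2)
r=regions_of(f,"bar")[0];print(r["box"],[(v,np.nonzero(r["pixels"][v])[0][[0,-1]].mean()) for v in (50,80,120,160,200) if r["pixels"][v].any()])
d=np.array([.8365,.548])
for k in(-.026,0,.02):print("axis pt",k,proj(f,T,[.5498+k*d[0],-.1417+k*d[1],.061]))
W=f["img"][0:120,250:390]
f=grab_frame("side");T=camT(f);u,v=proj(f,T,[.53,-.15,.06]).astype(int)
S=f["img"][v-30:v+30,u-35:u+35]
cv2.imwrite("pics/w6.png",np.hstack([cv2.resize(W,(400,343),interpolation=3),cv2.resize(S,(400,343),interpolation=3)]))
E
```

```text
9.85 [ 0.44588105 -0.20975648  0.04254094] [-1.56977328e+00  9.66698445e-04 -2.55996772e+00] [-0.54242868  0.41776261 -1.46000099] 317.8222347186076
0 300 338 319.0
4 303 335 319.0
8 307 331 319.0
12 317 319 318.0
[301.6, 35.6, 332.1, 327.4] [(50, np.float64(317.5)), (80, np.float64(318.0)), (120, np.float64(316.5)), (160, np.float64(317.5)), (200, np.float64(317.5))]
axis pt -0.026 [318.08966376  37.69411801]
axis pt 0 [318.22285062 -39.35104974]
axis pt 0.02 [ 318.33661671 -105.16179494]
```

View pics/w6.png

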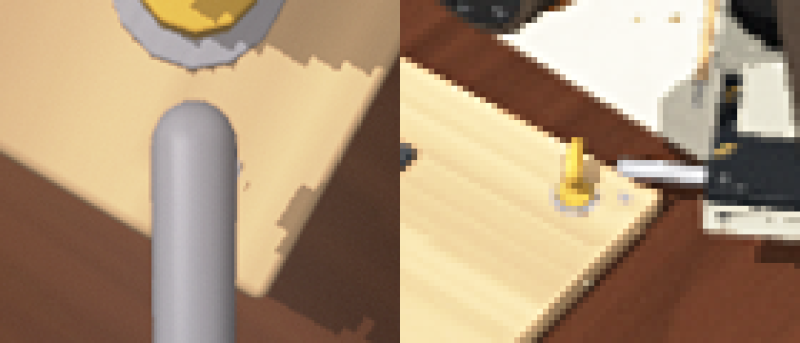

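Call:
drive_tool:
  rows:
    - [[0.025,0.015,0],0,0]
    - [[0.05,0.031,0],0,0]
    - [[0.075,0.047,0],0,0]

```text
t: 10.3
eef_pos: [0.4686, -0.1954, 0.0418]
ee_rot: [-1.57, 0.001, -2.561]
force: [-0.2, -0.5, -1.0]
width: 0.0108
```

Call:
drive_tool:
  rows:
    - [[0.02,0.013,0],0,0]
    - [[0.04,0.026,0],0,0]
    - [[0.06,0.04,0],0,0]
    - [[0.06,0.04,0],0,0]

```text
t: 10.7
eef_pos: [0.4864, -0.1833, 0.0414]
ee_rot: [-1.571, 0.0, -2.56]
force: [-0.6, -0.4, -1.9]
width: 0.0106
```

```bash
cat > tau.py <<'E'
from h import *
s=get_state();F=np.array(s["force"]);M=np.array(s["moment"]);p=np.array(s["eef_pos"])
E0=np.array([.5498,-.1417,.061]);r=p-E0
print("t",s["t"],"F",F.round(2),"M",M.round(3),"tauz@eye",round(np.cross(r,F)[2]+M[2],3),"rxF",round(np.cross(r,F)[2],3),"r",round(np.hypot(*r[:2]),4),"yawbar",round(s["ee_rot"][2]+np.pi,4),"dir",round(np.arctan2(-r[1],-r[0]),4),"pos",p.round(4),s["width"])
E
python3 tau.py; python3 - <<'E'
from h import *
f=grab_frame("side");T=camT(f);u,v=proj(f,T,[.53,-.15,.06]).astype(int)
cv2.imwrite("pics/s7.png",cv2.resize(f["img"][v-30:v+30,u-40:u+40],(640,480),interpolation=3))
E
```

```text
t 10.7 F [-0.64 -0.38 -1.9 ] M [-0.133  0.113  0.01 ] tauz@eye 0.007 rxF -0.003 r 0.0759 yawbar 0.5815 dir 0.581 pos [ 0.4864 -0.1833  0.0414] 0.010575470629400466
```

View pics/s7.png

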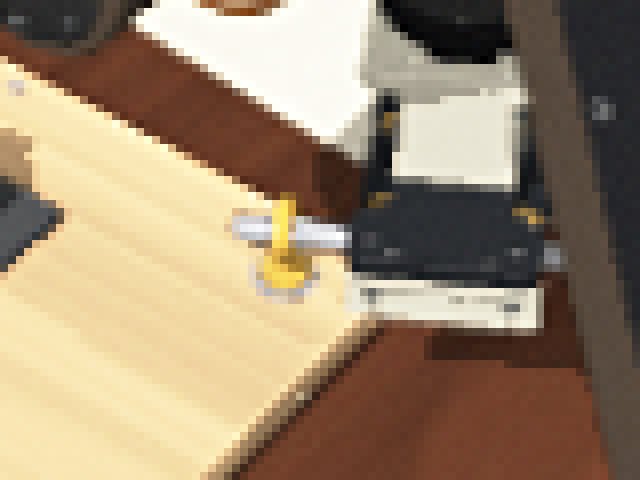

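The bar is through the loop with no contact force. Next I'll work out the clockwise arc about the eye.

```bash
cat > arc.py <<'E'
import sys,numpy as np
a0=float(sys.argv[1]);r=.076
for th in map(float,sys.argv[2:]):
    d=r*np.array([np.cos(a0)-np.cos(th),np.sin(a0)-np.sin(th)])/.3
    print(th,d.round(4),round((th-a0)/(np.pi/2),4))
E
python3 arc.py .58 .45 .32 .19 .06; echo; python3 arc.py .06 .02 -.02 -.06 -.1 -.14 -.18;echo; python3 arc.py -.18 -.22 -.26 -.30 -.34; echo; python3 arc.py -.34 -.37 -.4 -.43 -.46;echo; python3 arc.py -.46 -.48 -.50 -.52 -.54
```

```text
0.45 [-0.0162  0.0286] -0.0828
0.32 [-0.0286  0.0591] -0.1655
0.19 [-0.0369  0.091 ] -0.2483
0.06 [-0.041   0.1236] -0.331

0.02 [-0.0004  0.0101] -0.0255
-0.02 [-0.0004  0.0203] -0.0509
-0.06 [0.     0.0304] -0.0764
-0.1 [0.0008 0.0405] -0.1019
-0.14 [0.002  0.0505] -0.1273
-0.18 [0.0036 0.0605] -0.1528

-0.22 [0.002  0.0099] -0.0255
-0.26 [0.0044 0.0198] -0.0509
-0.3 [0.0072 0.0295] -0.0764
-0.34 [0.0104 0.0391] -0.1019

-0.37 [0.0026 0.0071] -0.0191
-0.4 [0.0055 0.0142] -0.0382
-0.43 [0.0086 0.0211] -0.0573
-0.46 [0.0118 0.028 ] -0.0764

-0.48 [0.0023 0.0045] -0.0127
-0.5 [0.0047 0.009 ] -0.0255
-0.52 [0.0072 0.0134] -0.0382
-0.54 [0.0097 0.0178] -0.0509
```

Call:
drive_tool:
  rows:
    - [[-0.016,0.0286,0],-0.083,0]
    - [[-0.0285,0.059,0],-0.1655,0]
    - [[-0.037,0.091,0],-0.248,0]
    - [[-0.041,0.1235,0],-0.331,0]
    - [[-0.041,0.1235,0],-0.331,0]

```text
t: 11.25
eef_pos: [0.4726, -0.1463, 0.0415]
ee_rot: [-1.571, -0.0, -3.083]
force: [-0.8, 0.0, -1.2]
width: 0.0104
```

```bash
python3 tau.py
```

```text
t 11.25 F [-0.82  0.04 -1.2 ] M [-0.164  0.15   0.01 ] tauz@eye 0.003 rxF -0.007 r 0.0773 yawbar 0.0589 dir 0.0592 pos [ 0.4726 -0.1463  0.0415] 0.010389239729638672
```

Call:
drive_tool:
  rows:
    - [[0,0.01,0],-0.0255,0]
    - [[0,0.02,0],-0.051,0]
    - [[0,0.03,0],-0.0765,0]
    - [[0.001,0.0405,0],-0.102,0]
    - [[0.002,0.0505,0],-0.1275,0]
    - [[0.0035,0.0605,0],-0.153,0]
    - [[0.0035,0.0605,0],-0.153,0]

```text
t: 11.95
eef_pos: [0.4742, -0.1289, 0.0415]
ee_rot: [-1.571, 0.0, 2.965]
force: [0.6, -1.2, -1.2]
width: 0.0102
```

```bash
python3 tau.py
```

```text
t 11.95 F [ 0.62 -1.2  -1.23] M [-0.454  0.07   0.024] tauz@eye 0.107 rxF 0.083 r 0.0767 yawbar 6.1064 dir -0.1676 pos [ 0.4742 -0.1289  0.0415] 0.01022320816340238
```

Call:
drive_tool:
  rows:
    - [[0.002,0.01,0],-0.0255,0]
    - [[0.0045,0.02,0],-0.051,0]
    - [[0.007,0.0295,0],-0.0765,0]
    - [[0.0105,0.039,0],-0.102,0]
    - [[0.0105,0.039,0],-0.102,0]

```text
t: 12.45
eef_pos: [0.4772, -0.1172, 0.0414]
ee_rot: [-1.571, -0.0, 2.804]
force: [-0.6, -0.7, -1.2]
width: 0.0103
```

```bash
python3 tau.py
```

```text
t 12.45 F [-0.59 -0.71 -1.17] M [-0.36   0.183  0.011] tauz@eye 0.077 rxF 0.066 r 0.0766 yawbar 5.946 dir -0.3261 pos [ 0.4772 -0.1172  0.0414] 0.010307616066339904
```

Call:
drive_tool:
  rows:
    - [[0.0025,0.007,0],-0.019,0]
    - [[0.0055,0.014,0],-0.038,0]
    - [[0.0055,0.014,0],-0.038,0]

```text
t: 12.75
eef_pos: [0.4788, -0.113, 0.0414]
ee_rot: [-1.571, -0.0, 2.745]
force: [0.0, 0.4, -2.3]
width: 0.0106
```

```bash
python3 tau.py; python3 arc.py -.4 -.42 -.44 -.46; for a in .46 .52 .58 .64 .7 .76 .82 .88 .94 1.0; do echo; python3 - $a <<'E'
import sys,subprocess
a=float(sys.argv[1]);print(subprocess.run(["python3","arc.py",str(-a)]+[str(-a-k) for k in(.02,.04,.06)],capture_output=True,text=True).stdout)
E
done
```

```text
t 12.75 F [ 0.04  0.4  -2.29] M [-0.255  0.269  0.004] tauz@eye -0.025 rxF -0.029 r 0.0766 yawbar 5.8862 dir -0.3844 pos [ 0.4788 -0.113   0.0414] 0.010576730817684087
-0.42 [0.002  0.0046] -0.0127
-0.44 [0.0041 0.0093] -0.0255
-0.46 [0.0063 0.0138] -0.0382

-0.48000000000000004 [0.0023 0.0045] -0.0127
-0.5 [0.0047 0.009 ] -0.0255
-0.52 [0.0072 0.0134] -0.0382


-0.54 [0.0026 0.0044] -0.0127
-0.56 [0.0052 0.0087] -0.0255
-0.5800000000000001 [0.0079 0.013 ] -0.0382


-0.6 [0.0028 0.0042] -0.0127
-0.62 [0.0057 0.0084] -0.0255
-0.6399999999999999 [0.0087 0.0125] -0.0382


-0.66 [0.0031 0.004 ] -0.0127
-0.68 [0.0062 0.008 ] -0.0255
-0.7 [0.0094 0.0119] -0.0382


-0.72 [0.0033 0.0038] -0.0127
-0.74 [0.0067 0.0076] -0.0255
-0.76 [0.0101 0.0113] -0.0382


-0.78 [0.0035 0.0036] -0.0127
-0.8 [0.0071 0.0072] -0.0255
-0.8200000000000001 [0.0108 0.0107] -0.0382


-0.84 [0.0037 0.0034] -0.0127
-0.86 [0.0075 0.0068] -0.0255
-0.8799999999999999 [0.0114 0.01  ] -0.0382


-0.9 [0.0039 0.0032] -0.0127
-0.92 [0.0079 0.0063] -0.0255
-0.94 [0.012  0.0093] -0.0382


-0.96 [0.0041 0.0029] -0.0127
-0.98 [0.0083 0.0058] -0.0255
-1.0 [0.0125 0.0086] -0.0382


-1.02 [0.0043 0.0027] -0.0127
-1.04 [0.0086 0.0053] -0.0255
-1.06 [0.013  0.0078] -0.0382
```

Call:
drive_tool:
  rows:
    - [[0.002,0.0045,0],-0.0125,0]
    - [[0.004,0.009,0],-0.0255,0]
    - [[0.006,0.014,0],-0.038,0]
    - [[0.006,0.014,0],-0.038,0]

```text
t: 13.15
eef_pos: [0.4808, -0.1085, 0.0415]
ee_rot: [-1.571, -0.0, 2.682]
force: [-0.5, 0.0, -1.7]
width: 0.0104
```

```bash
python3 tau.py
```

```text
t 13.15 F [-0.54  0.02 -1.68] M [-0.349  0.257  0.027] tauz@eye 0.043 rxF 0.017 r 0.0766 yawbar 5.8236 dir -0.449 pos [ 0.4808 -0.1085  0.0415] 0.010445994660812037
```

Call:
drive_tool:
  rows:
    - [[0.0023,0.0045,0],-0.0125,0]
    - [[0.0047,0.009,0],-0.0255,0]
    - [[0.0072,0.0134,0],-0.038,0]
    - [[0.0072,0.0134,0],-0.038,0]

```text
t: 13.55
eef_pos: [0.483, -0.1044, 0.0414]
ee_rot: [-1.571, -0.0, 2.622]
force: [-0.3, -0.2, -2.9]
width: 0.0106
```

```bash
python3 tau.py
```

```text
t 13.55 F [-0.34 -0.24 -2.89] M [-0.297  0.37   0.01 ] tauz@eye 0.038 rxF 0.029 r 0.0766 yawbar 5.7635 dir -0.5093 pos [ 0.483  -0.1044  0.0414] 0.010574112600287702
```

Call:
drive_tool:
  rows:
    - [[0.0026,0.0044,0],-0.0125,0]
    - [[0.0052,0.0087,0],-0.0255,0]
    - [[0.0079,0.013,0],-0.038,0]
    - [[0.0079,0.013,0],-0.038,0]

```text
t: 13.95
eef_pos: [0.4853, -0.1005, 0.0414]
ee_rot: [-1.571, -0.0, 2.562]
force: [-0.1, -0.4, -1.6]
width: 0.0106
```

```bash
python3 tau.py
```

```text
t 13.95 F [-0.12 -0.4  -1.58] M [-0.424  0.32   0.101] tauz@eye 0.132 rxF 0.031 r 0.0765 yawbar 5.7037 dir -0.5683 pos [ 0.4853 -0.1005  0.0414] 0.010557947846604368
```

Call:
drive_tool:
  rows:
    - [[0.0028,0.0042,0],-0.0125,0]
    - [[0.0042,0.0063,0],-0.019,0]
    - [[0.0042,0.0063,0],-0.019,0]

```text
t: 14.25
eef_pos: [0.4864, -0.0988, 0.0414]
ee_rot: [-1.57, -0.0, 2.533]
force: [-1.4, -2.1, -1.4]
width: 0.0105
```

```bash
python3 tau.py
```

```text
t 14.25 F [-1.42 -2.06 -1.38] M [-0.79   0.465  0.092] tauz@eye 0.284 rxF 0.191 r 0.0765 yawbar 5.6743 dir -0.5951 pos [ 0.4864 -0.0988  0.0414] 0.010515251478942594
```

Call:
drive_tool:
  rows:
    - [[0.0029,0.0041,0],-0.0125,0]
    - [[0.0045,0.0062,0],-0.019,0]
    - [[0.0045,0.0062,0],-0.019,0]

```text
t: 14.55
eef_pos: [0.4875, -0.097, 0.0413]
ee_rot: [-1.57, -0.001, 2.503]
force: [-2.4, -3.8, -0.5]
width: 0.0106
```

```bash
python3 tau.py
```

```text
t 14.55 F [-2.4  -3.85 -0.52] M [-1.21   0.766  0.1  ] tauz@eye 0.447 rxF 0.347 r 0.0766 yawbar 5.6443 dir -0.6225 pos [ 0.4875 -0.097   0.0413] 0.010593454197917749
```

Call:
drive_tool:
  rows:
    - [[0.0023,0.003,0],-0.0095,0]
    - [[0.0046,0.006,0],-0.019,0]
    - [[0.0046,0.006,0],-0.019,0]
    - [[0.0046,0.006,0],-0.019,0]

```text
t: 14.95
eef_pos: [0.4888, -0.0952, 0.0413]
ee_rot: [-1.57, -0.001, 2.473]
force: [-2.2, -4.4, -1.1]
width: 0.0103
```

```bash
python3 tau.py;python3 tau.py; python3 - <<'E'
from h import *
F=[]
for i in range(4):
    f=grab_frame("top");s=get_state();r=np.array(s["eef_pos"])-[.5498,-.1417,.061];F.append(np.cross(r,s["force"])[2]+s["moment"][2])
print(np.round(F,3))
E
```

```text
t 14.95 F [-2.22 -4.41 -1.11] M [-1.684  1.106  0.124] tauz@eye 0.496 rxF 0.372 r 0.0767 yawbar 5.6146 dir -0.6509 pos [ 0.4888 -0.0952  0.0413] 0.010323263000631197
t 14.95 F [-2.22 -4.41 -1.11] M [-1.684  1.106  0.124] tauz@eye 0.496 rxF 0.372 r 0.0767 yawbar 5.6146 dir -0.6509 pos [ 0.4888 -0.0952  0.0413] 0.010323263000631197
[0.574 0.637 0.699 0.483]
```

Call:
drive_tool:
  rows:
    - [[0.0016,0.002,0],-0.0065,0]
    - [[0.0016,0.002,0],-0.0065,0]
    - [[0.0016,0.002,0],-0.0065,0]

```text
t: 15.45
eef_pos: [0.4892, -0.0947, 0.0413]
ee_rot: [-1.57, -0.001, 2.463]
force: [-3.1, -5.1, -1.9]
width: 0.0108
```

```bash
python3 - <<'E'
from h import *
F=[];M=[]
for i in range(8):
    f=grab_frame("top");s=get_state();r=np.array(s["eef_pos"])-[.5498,-.1417,.061];F.append(np.cross(r,s["force"])[2]+s["moment"][2]);M.append(s["moment"])
print(np.round(F,3),np.mean(F),np.mean(M,0),s["t"],s["eef_pos"],s["ee_rot"])
E
python3 arc.py -.68 -.6 -.47 -.34 -.21 -.08 0
```

```text
[0.603 0.617 0.677 0.679 0.617 0.646 0.676 0.6  ] 0.6392888959041185 [-1.81361338  1.15044176  0.19103146] 15.85 [ 0.48916523 -0.09471979  0.04127467] [-1.56980813e+00 -6.99048955e-04  2.46287709e+00]
-0.6 [-0.0121 -0.0163] 0.0509
-0.47 [-0.0289 -0.0446] 0.1337
-0.34 [-0.0418 -0.0748] 0.2165
-0.21 [-0.0508 -0.1065] 0.2992
-0.08 [-0.0555 -0.139 ] 0.382
0.0 [-0.0563 -0.1593] 0.4329
```

Mean torque is 0.64 N m, so the eye is snug. Now I'll back the bar off to the hole axis.

Call:
drive_tool:
  rows:
    - [[-0.012,-0.0165,0],0.051,0]
    - [[-0.029,-0.0445,0],0.134,0]
    - [[-0.042,-0.075,0],0.2165,0]
    - [[-0.051,-0.1065,0],0.299,0]
    - [[-0.0555,-0.139,0],0.382,0]
    - [[-0.0555,-0.139,0],0.382,0]

```text
t: 16.45
eef_pos: [0.4741, -0.1364, 0.0418]
ee_rot: [-1.571, 0.002, 3.065]
force: [0.3, -0.2, -1.3]
width: 0.0105
```

```bash
python3 tau.py; python3 - <<'E'
from h import *
s=get_state();f=grab_frame("wrist");W=f["img"][0:200,220:420]
f=grab_frame("side");T=camT(f);u,v=proj(f,T,[.53,-.14,.06]).astype(int)
cv2.imwrite("pics/w8.png",np.hstack([cv2.resize(W,(400,400),interpolation=3),cv2.resize(f["img"][v-30:v+30,u-30:u+30],(400,400),interpolation=3)]))
E
```

```text
t 16.45 F [ 0.3  -0.16 -1.31] M [-0.072  0.134 -0.044] tauz@eye -0.033 rxF 0.011 r 0.0759 yawbar 6.2062 dir -0.0704 pos [ 0.4741 -0.1364  0.0418] 0.010455445164029619
```

View pics/w8.png

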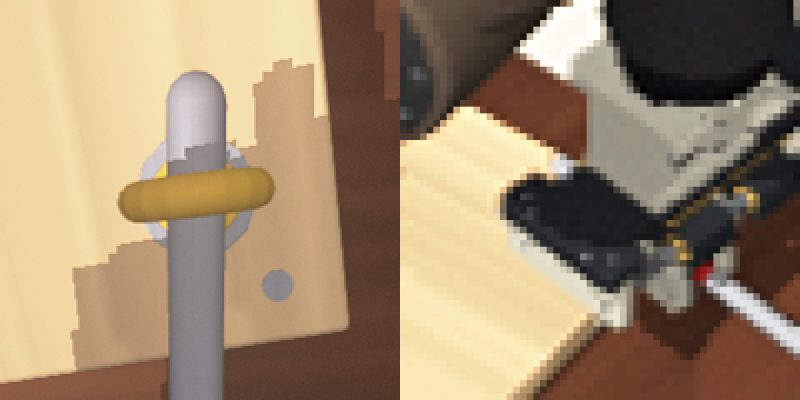

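Call:
drive_tool:
  rows:
    - [[-0.05,0.004,0],0,0]
    - [[-0.1,0.008,0],0,0]
    - [[-0.15,0.012,0],0,0]
    - [[-0.19,0.015,0],0,0]
    - [[-0.19,0.015,0],0,0]
    - [[-0.19,0.015,0.2],0,0]
    - [[-0.19,0.015,0.4],0,0]
    - [[-0.19,0.015,0.52],0,0]
    - [[-0.19,0.015,0.52],0,0]

```text
t: 17.45
eef_pos: [0.4206, -0.1316, 0.2041]
ee_rot: [-1.571, 0.012, 3.063]
force: [1.1, 0.8, -2.8]
width: 0.0106
```

```bash
python3 tau.py; python3 - <<'E'
from h import *
f=grab_frame("wrist");print([r["box"] for r in regions_of(f,"bar")][:1])
E
```

```text
t 17.45 F [ 1.08  0.81 -2.8 ] M [-0.044  0.026  0.045] tauz@eye -0.071 rxF -0.116 r 0.1296 yawbar 6.205 dir -0.0777 pos [ 0.4206 -0.1316  0.2041] 0.010619341838678749
[[303.1, 34.6, 331.7, 328.7]]
```

Call:
drive_tool:
  rows:
    - [[0.15,1,0.007],0.12,0]
    - [[0.15,1,0.007],0.12,0]
    - [[0.15,1,0.007],0.12,0]
    - [[0.15,1,0.007],0.12,0]
    - [[0.15,1,0.007],0.12,0]
    - [[0.15,1,0.007],0.12,0]
    - [[0.15,1,0.007],0.12,0]

```text
t: 18.25
eef_pos: [0.4616, 0.1729, 0.1974]
ee_rot: [-1.57, -0.002, -3.028]
force: [-0.1, -1.1, -1.6]
width: 0.0102
```

Call:
drive_tool:
  rows:
    - [[0.099,0.559,0],0.124,0]
    - [[0.099,0.559,0],0.124,0]
    - [[0.099,0.559,0],0.124,0]
    - [[0.099,0.559,0],0.124,0]
    - [[0.099,0.559,0],0.124,0]
    - [[0.099,0.559,0],0.124,0]
    - [[0.099,0.559,0],0.124,0]

```text
t: 18.95
eef_pos: [0.4904, 0.335, 0.1983]
ee_rot: [-1.57, -0.002, -2.837]
force: [1.5, -0.4, -1.9]
width: 0.01
```

```bash
python3 w.py pics/w9.png .219; python3 - <<'E'
import cv2
i=cv2.imread("pics/w9.png")[0:270,220:420];cv2.imwrite("pics/w9c.png",cv2.resize(i,(444,600),interpolation=3))
E
```

```text
18.95 [ 0.93  0.25 -0.21 -0.   -1.11  0.95] [0.49037426 0.33495023 0.19830735] [-1.56971873e+00 -1.94359423e-03 -2.83743105e+00]
bar 0.96 [303.7, 36.0, 332.7, 327.7] [0.5843201  0.36449797 0.219     ] [0.45858598 0.32506764 0.219     ] yaw 0.303887511760788
```

View pics/w9c.png

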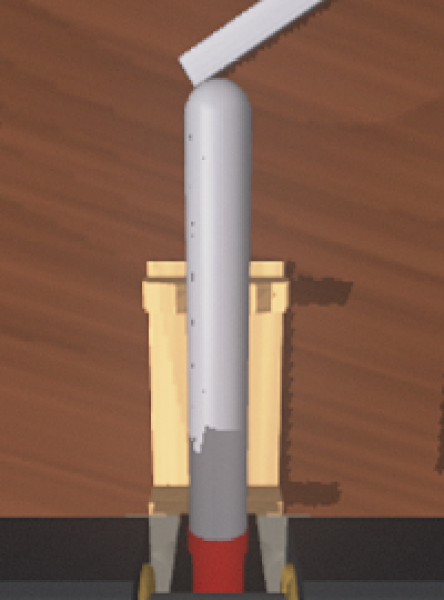

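Call:
drive_tool:
  rows:
    - [[0,0.001,-0.15],0,0]
    - [[0,0.001,-0.3],0,0]
    - [[0,0.001,-0.42],0,0]
    - [[0,0.001,-0.5],0,0]
    - [[0,0.001,-0.55],0,0]
    - [[0,0.001,-0.58],0,0]
    - [[0,0.001,-0.599],0,0]
    - [[0,0.001,-0.599],0,0]
    - [[0,0.001,-0.599],0,0]

```text
t: 19.95
eef_pos: [0.4913, 0.3367, 0.0208]
ee_rot: [-1.572, 0.001, -2.837]
force: [-0.9, 1.3, -0.5]
width: 0.0102
```

```bash
python3 tau.py
```

```text
t 19.95 F [-0.94  1.26 -0.5 ] M [-0.129  0.126 -0.033] tauz@eye 0.341 rxF 0.374 r 0.482 yawbar 0.3049 dir -1.4491 pos [0.4913 0.3367 0.0208] 0.010196117304780919
```

Call:
drive_tool:
  rows:
    - [[0,0,-0.003],0,0]
    - [[0,0,-0.003],0,0]
    - [[0,0,-0.003],0,0.3]
    - [[0,0,-0.003],0,0.6]
    - [[0,0,-0.003],0,1]
    - [[0,0,-0.003],0,1]
    - [[0,0,-0.003],0,1]
    - [[0,0,-0.003],0,1]
    - [[0,0,-0.003],0,1]
    - [[0,0,-0.003],0,1]
    - [[0,0,-0.003],0,1]
    - [[0,0,-0.003],0,1]

```text
t: 21.15
eef_pos: [0.4908, 0.3363, 0.0189]
ee_rot: [-1.571, -0.0, -2.837]
force: [0.1, -0.1, 0.1]
width: 0.0842
```

Call:
drive_tool:
  rows:
    - [[0,0,0.05],0,1]
    - [[0,0,0.15],0,1]
    - [[0,0,0.3],0,1]
    - [[0,0,0.45],0,1]
    - [[0,0,0.6],0,1]
    - [[0,0,0.7],0,1]
    - [[0,0,0.7],0,1]
    - [[0,0,0.7],0,1]

```text
t: 21.95
eef_pos: [0.4908, 0.3365, 0.2296]
ee_rot: [-1.572, 0.001, -2.837]
force: [0.5, -0.7, -0.7]
width: 0.0879
```

```bash
python3 w.py pics/w10.png .038; python3 - <<'E'
from h import *
g=cv2.imread("pics/w10.png");f=grab_frame("top")
a=cv2.imread("pics/top0.png");d=cv2.absdiff(a,f["img"]).max(2)
cv2.imwrite("pics/fin.png",np.hstack([cv2.resize(g[40:280,200:440],(400,400),interpolation=3),cv2.resize(f["img"][90:330,130:480],(400,274)) if 0 else cv2.resize(f["img"][100:260,240:400],(400,400),interpolation=3)]))
for n in("molar","brush","pick","jar","bottle","caliper","tray","eye"):
    print(n,[r["box"] for r in regions_of(f,n)][:1])
m=(d>60).astype(np.uint8);_,_,st,_=cv2.connectedComponentsWithStats(m);print([s.tolist() for s in st[1:] if s[4]>15])
E
```

```text
21.95 [ 0.93  0.23 -0.17 -0.   -1.18  0.95] [0.49076411 0.33650258 0.22957122] [-1.57204736e+00  1.11365742e-03 -2.83673196e+00]
bar 0.91 [309.0, 74.8, 323.3, 258.4] [0.58443664 0.3672282  0.038     ] [0.39333639 0.30724038 0.038     ] yaw 0.30416675506599217
bar 0.83 [220.7, 300.9, 289.2, 341.0] [0.30502555 0.40256736 0.038     ] [0.26708215 0.3150409  0.038     ] yaw 1.1617416834179113
molar [[281.3, 114.5, 339.5, 149.1]]
brush [[407.8, 229.9, 457.0, 284.9]]
pick [[349.5, 182.8, 359.3, 193.9]]
jar [[394.5, 115.8, 421.5, 142.6]]
bottle [[348.0, 184.3, 357.1, 192.4]]
caliper []
tray [[465.8, 156.0, 508.2, 202.8]]
eye [[350.5, 186.7, 361.6, 195.0]]
[[28, 141, 18, 31, 127], [46, 145, 9, 4, 19], [40, 149, 6, 10, 18], [31, 153, 83, 78, 2602], [84, 160, 42, 23, 458], [160, 167, 10, 4, 21], [46, 168, 34, 11, 186], [39, 171, 6, 10, 20], [156, 172, 23, 39, 210], [28, 177, 7, 5, 16], [142, 176, 14, 9, 39], [152, 182, 21, 22, 183], [142, 201, 13, 6, 34], [126, 206, 10, 4, 21], [114, 208, 11, 8, 28], [116, 212, 23, 8, 48], [96, 222, 17, 7, 41], [628, 238, 12, 31, 148], [632, 274, 8, 12, 52], [537, 288, 103, 112, 6446], [0, 317, 59, 83, 2195], [234, 337, 42, 30, 202], [243, 341, 84, 51, 1412], [325, 359, 9, 8, 53], [305, 376, 12, 13, 19], [272, 378, 21, 22, 66], [296, 380, 18, 20, 52], [0, 384, 9, 16, 37], [288, 386, 17, 14, 95], [237, 393, 7, 7, 36], [520, 394, 23, 6, 78]]
```

View pics/fin.png

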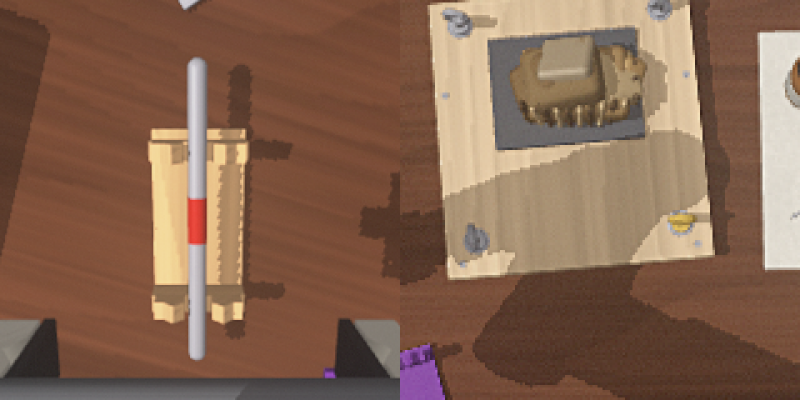

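The bar lies in both notches of the wooden rest with its band centred. The molar and board look unchanged, and the yellow eye has turned with its ring across x.

```bash
python3 -c "
from station import *;print(job_done())"
```

```text
the job is handed in; nothing more can be done
None
```

The yellow eye is turned home and snug, the bar is back in the notches of its wooden rest, and the job was handed in at about 22 s of the 72 s allowed.

- **Turning:** I held the bar at its red band, put it through the loop along the hole's axis and swung it clockwise. The eye turned at about 0.1 N m or less. The steep rise started at a bar angle of about -0.58 rad. I stopped with a mean of 0.64 N m on the eye over 8 readings, well under the 1.1 N m forced limit. The fingers stayed about 75 mm from the eye.
- **Putting back:** I backed the bar off to the hole's axis, with no load showing, drew it straight out and laid it in the rest. It lies within about 2 mm of where it started, at the same angle.
- **Last checks:** The wrist picture shows the bar lying in both notches. The top picture shows the molar, pad and board unchanged.
- **Weak or unconfirmed checks:** The change check against the first top picture flagged only patches I took to be the arm and its shadows. I did not view each one. The networks did not find the caliper, which was under the arm, and they mislabelled the yellow eye as "pick" and "bottle". So those three were not confirmed unmoved, though the arm never worked near them at low height.

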